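Move the radios to the gang charger in the same order

TASK

Move all four two-way radios from the row of single chargers on the aluminium shelf into the four pockets of the grey gang charger, keeping the row in the same order from left to right, since the crew know their radios by place. Stand each one upright and fully down in its pocket, set it down gently rather than dropping it, and do not let any radio tip over.

Things in the scene. Friction and masses are not known exactly. Their poses are not given: they have to be found in the camera images.
- radio_a_mid (a point): The tallest two-way radio (black): body 36 thick (x) by 58 wide (y) by 118 high (z); screen and twelve-key pad on its face; on top a round aerial 30 high at y = +17 and one knob 12 high at y = -14. About 300 g. Point: centre of the body, aerial not counted; z up, -x out of its face. Starts loose in cup_a. Grip across x, about 25 mm below the body's top.
- radio_b_mid (a point): The smallest two-way radio (black): body 32 thick (x) by 50 wide (y) by 96 high (z); round loudspeaker on its face, no screen; on top a thin round aerial 46 high at y = -14 and one small knob 10 high at y = +13. About 210 g. Point: centre of the body, aerial not counted; z up, -x out of its face. Starts loose in cup_b. Grip across x, about 25 mm below the body's top.
- radio_c_mid (a point): The widest two-way radio (black): body 38 thick (x) by 62 wide (y) by 106 high (z); screen above a wide grille, no keypad; on top a fat round aerial 38 high at y = -20 and two knobs up to 13 high at y = +4 and +22. About 330 g. Point: centre of the body, aerial not counted; z up, -x out of its face. Starts loose in cup_c. Grip across x, about 25 mm below the body's top.
- radio_d_mid (a point): Two-way radio with a flat blade aerial (black): body 34 thick (x) by 54 wide (y) by 110 high (z); grille below three round keys, no screen; on top the blade, 9 by 18 and 40 high, at y = +14 and a flat key 6 high at y = -15. About 260 g. Point: centre of the body, aerial not counted; z up, -x out of its face. Starts loose in cup_d. Grip across x, about 25 mm below the body's top.
- cup_a: The white single charger in which radio_a starts; all four look alike, 70 (x) by 78 (y) by 34 high, fixed to the shelf; pocket 46 (x) by 70 (y), floor 8 mm and rim 34 mm above the origin. Origin: centre of its underside; z up, y roughly along the row (to the left). Its place in the row is radio_a's place in the order.
- cup_b: The white single charger in which radio_b starts; all four look alike, 70 (x) by 78 (y) by 34 high, fixed to the shelf; pocket 46 (x) by 70 (y), floor 8 mm and rim 34 mm above the origin. Origin: centre of its underside; z up, y roughly along the row (to the left). Its place in the row is radio_b's place in the order.
- cup_c: The white single charger in which radio_c starts; all four look alike, 70 (x) by 78 (y) by 34 high, fixed to the shelf; pocket 46 (x) by 70 (y), floor 8 mm and rim 34 mm above the origin. Origin: centre of its underside; z up, y roughly along the row (to the left). Its place in the row is radio_c's place in the order.
- cup_d: The white single charger in which radio_d starts; all four look alike, 70 (x) by 78 (y) by 34 high, fixed to the shelf; pocket 46 (x) by 70 (y), floor 8 mm and rim 34 mm above the origin. Origin: centre of its underside; z up, y roughly along the row (to the left). Its place in the row is radio_d's place in the order.
- shelf: Fixed aluminium shelf under the row of single chargers, 104 by 350, 4 thick, white mains strip (plugs to 46 high) along its far edge. Origin: underside, below the middle of the row; y along the row to the left (as seen from the robot), x away from the robot. The chargers stand near y = +126, +42, -42, -126 mm. It can be the nearer or the farther of the two rows.
- gang: The grey gang charger, one housing 96 (x) by 330 (y) by 40 high with four pockets in a row, empty at the start. Fixed. Origin: centre of its underside; y along the row to the left (as seen from the robot), x away from the robot. Pocket centres at x = 0, y = +120, +40, -40, -120 mm; each pocket opens 46 (x) by 70 (y), floor 12 mm and rim 40 mm above the origin; 10 mm between pockets.
There are look-alikes about, which are no part of the job. What is shaped like the part that bears radio_a_mid but blue is not meant.

How it is judged:
By the outcome, as a careful person would: the job done as asked, in the order asked, and still so for the second after the job is handed in, with the robot touching nothing.
It also fails if it takes over 104 s, if anything falls off the work surface, if the arm or the gripper's body presses on something with over 40 N, if the wrist force passes 120 N, or if a joint passes its speed limit or range.

ROBOT

A 6-joint arm with a two-finger parallel gripper is mounted at the origin on the work surface. World frame = base frame: x ahead of the robot, y to its left, z up, the work surface at z = 0. Lengths are in mm, angles in rad, forces in N, time in s.
With the tool pointing down it reaches from about 350 to 925 mm from the base axis. Payload 6.4 kg.
Tool frame: the origin (TCP) lies between the finger pads; the fingertips stand 8 mm ahead of it and the grasp point (between the pads) lies 11 mm behind it; z points along the fingers, y is the line along which they close (so a half turn about z gives the same grasp; the last joint's range is limited). The gripper opens to 94 mm and grips with 3 to 60 N. Pads are 16 mm wide; open, the fingers measure 119 mm over their backs; the gripper's body (75 mm by 177 mm) begins 78 mm behind the grasp point.
Start: joints at [1.118, 0.245, 1.558, -0, 1.339, -0.174], TCP at [178.878, 624.913, 213.455] pointing down, gripper open.
Joint ranges: [-3.13, 3.13], [-1.02, 2.26], [0.13, 2.54], [-0.95, 4.09], [0.21, 2.88], [-2.74, 2.74]. Speed limits (rad/s): [2.57, 2.57, 3.14, 3.14, 3.14, 3.14].

INTERFACE

Orientations are given as a rotation vector (axis times angle).
In Python, from station import r gives the robot as it stands. The module is installed in compiled form; this text tells all that it offers.
- The arm moves only by the tool arm_command, never from a script. Its argument "steps" is one flat list of numbers, 7 for each row, row after row: the shift along the tool's x, y, z in units of 60 mm (1.0 is 60 mm), then the turn, a rotation vector about the tool's x, y, z in units of 10 degrees (1.0 is 10 degrees), then the opening in per cent of the stroke, from 0 (shut) to 100 (fully open). In form: [dx, dy, dz, ax, ay, az, fingers, dx, dy, dz, ax, ay, az, fingers, ...]. A call has 1 to 20 rows; each row shifts and turns the commanded pose from where the row before left it, along the tool's axes as they then stand; what a row does not reach is not made up. A row lasts 1/8 s, in which the tool goes at most 62.5 mm and 10.7 degrees, less where a joint would pass 70% of its speed; a pose out of reach is approached as far as the arm can. A call is refused whole if a number of a shift passes 1 or a number of a turn 1, either way. A call with a gripper value outside its range is refused whole. The fingers move at their own pace and stop on an object; the grip force is fixed at half the most. Time passes only in rows, so rows that do not move let the fingers close. It gives the time, the measured TCP pose, the force and the opening at its end, in the units of the state.
- r.get_obs(): the state, without advancing time (a new reading comes with each control period).
- r.grab_frame(name): name is "scene" or "top" or "wrist"; returns (picture, depth): 400x640x3 uint8, blue, green, red; 400x640 float32, mm along the optical axis (not along the pixel's ray), 0 where there is no reading.
- r.camera_params(name): a dict with "K" (3x3 intrinsics, pixels), "eye" and "attitude" of the camera in the world. Camera axes: x right, y up, looking along -z (the intrinsics and any distortion apply to the point x, -y, -z); pixel columns grow to the right and rows downward; lengths in mm; the calibration is good to about 2 mm. A picture is of the moment at which its call begins: read the wrist's pose just before it. camera_params takes no time and is no camera call; for the wrist camera it gives the pose at the moment of the call.
- r.hand_in(): hands the job in, once; it reports no verdict.
The state is a dict: "time": time; "joint_pos": joint angles; "qvel": joint speeds; "joint_torque": joint torques, N m; "tcp_pos": TCP position; "tcp_rot": TCP orientation; "force": force on the tool from outside, world axes, zero at the start; "moment": the same for the moment, N m; "gripper_width": opening from 0.0 (shut) to 1.0 (fully open).
Only numpy, scipy, OpenCV 4.12 (cv2) and the standard library are available. Lean on these libraries where they do the work, as an engineer would, in place of code of your own. Each camera call takes 0.05 s, during which the arm holds its last target. There are 200 camera calls.

## Working session

There is one attempt and no reset: what is moved stays moved. The work goes in short steps, Python scripts to look and compute and a tool call to move; the robot and the scene stay as the last step left them, time stands still between calls to the robot, and variables do not carry over. Pictures are saved under pics/ and viewed, on a budget of 14 in all, crops included, one or two more only if the job needs it, and the job is handed in when it is done.

Besides the shell and the picture viewer there is one more tool, called after "Call:" by a JSON object that holds its "fn" and its "kwargs", one argument or row to a line. arm_command: Moves the arm, as the interface text tells. Its arguments: {"type":"object","properties":{"steps":{"type":"array","items":{"type":"number"}}},"required":["steps"]}

```bash
mkdir -p pics; cat > h.py <<'E'
import numpy as np, cv2
from station import r
from scipy.spatial.transform import Rotation as R
def cam(n):
    p=r.camera_params(n); A=np.array(p['attitude'],float)
    if A.shape!=(3,3): A=R.from_rotvec(A.ravel()).as_matrix() if A.size==3 else R.from_quat(A.ravel()).as_matrix()
    return np.array(p['K'],float),np.array(p['eye'],float),A
def cloud(n):
    K,e,A=cam(n); im,d=r.grab_frame(n)
    v,u=np.mgrid[0:400,0:640]
    P=np.stack([(u-K[0,2])/K[0,0]*d,-(v-K[1,2])/K[1,1]*d,-d],-1)@A.T+e
    P[d<=0]=np.nan
    return im,d,P
E
python3 - <<'E'
from h import *
print(r.get_obs())
for n in ["scene","top","wrist"]:
    print(n,r.camera_params(n))
    im,d,P=cloud(n); np.savez(f'{n}0.npz',im=im,d=d,P=P); cv2.imwrite(f'pics/{n}0.png',im)
E
```

```text
{'time': 0.0, 'joint_pos': array([ 1.11791112e+00,  2.45812844e-01,  1.55897234e+00, -1.58024401e-06,
        1.33866935e+00, -1.74098188e-01]), 'qvel': array([-0.00086008,  0.00032047, -0.0004482 , -0.00087331, -0.00024722,
       -0.0025895 ]), 'joint_torque': array([ 1.67633054e-03, -4.15836918e+01, -3.14606202e+01,  6.85160235e-02,
        3.31296679e-02, -1.62691690e-04]), 'tcp_pos': array([178.61638036, 624.39047276, 212.3685246 ]), 'tcp_rot': array([-4.36420534e-01, -3.11055231e+00,  2.78232495e-03]), 'force': array([ 0.13693851, -0.09042037,  0.95802287]), 'moment': array([-0.00492805,  0.0337702 , -0.02097291]), 'gripper_width': 1.0026258606538032}
scene {'K': array([[388.57889951,   0.        , 324.09448664],
       [  0.        , 388.57889951, 192.62449295],
       [  0.        ,   0.        ,   1.        ]]), 'eye': array([974.93072274, 314.2491304 , 585.59564846]), 'attitude': array([0.44591943, 0.9010496 , 2.04565939])}
top {'K': array([[517.75386702,   0.        , 318.68586823],
       [  0.        , 517.75386702, 201.98111363],
       [  0.        ,   0.        ,   1.        ]]), 'eye': array([ 411.59341725,  -12.79444072, 1017.68635946]), 'attitude': array([ 0.12081316, -0.13619456, -1.53758677])}
wrist {'K': array([[290.85951183,   0.        , 327.72079926],
       [  0.        , 290.85951183, 203.1836247 ],
       [  0.        ,   0.        ,   1.        ]]), 'eye': array([100.04148592, 646.79465639, 383.16459346]), 'attitude': array([-0.24164418, -0.18079323,  1.28269395])}
```

View pics/top0.png

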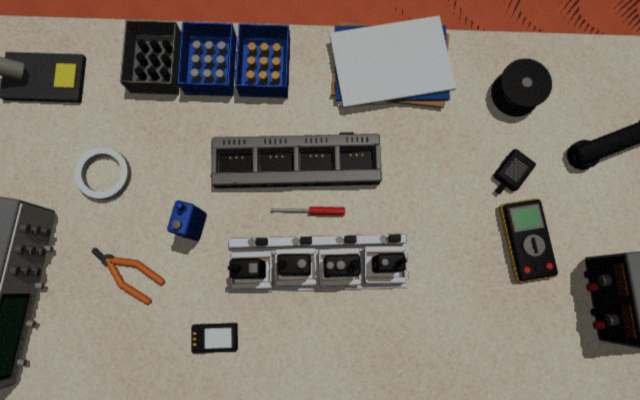

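View pics/scene0.png

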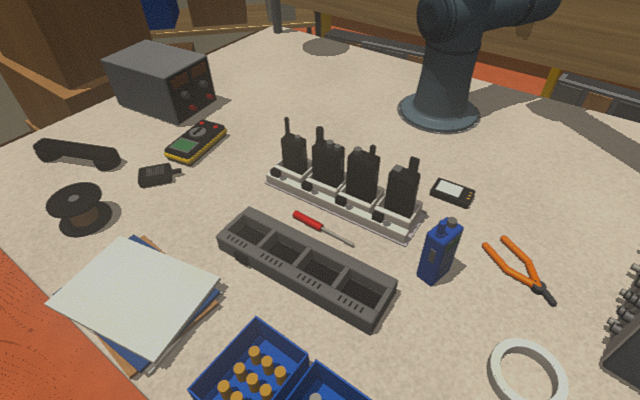

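The top view shows the gang (centre about (296,162), the farther row), the shelf with four radios (about (248,268), (295,265), (341,265), (388,263)), and a blue decoy at (187,220). Next I measure heights and rectangles from depth.

```bash
python3 - <<'E'
from h import *
for n in ['top','scene']:
    f=np.load(n+'0.npz'); P=f['P']; im=f['im'].astype(int)
    z=P[...,2]
    print(n,'table z', np.nanpercentile(z[(z<15)&(z>-15)],[10,50,90]))
    dark=im.max(2)<90
    blue=(im[...,0]-im[...,2]>30)
    reg=(P[...,0]>230)&(P[...,0]<400)&(P[...,1]>-160)&(P[...,1]<230)
    m=reg&(z>95)&(z<150)&~blue
    if n=='top': m=m&(z<150)
    k,l,s,c=cv2.connectedComponentsWithStats(m.astype(np.uint8))
    for i in range(1,k):
        if s[i,4]<30: continue
        q=P[l==i]; h=np.histogram(q[:,2],bins=np.arange(94,152,2))
        print(i,s[i],'z hist',[(int(b),int(a)) for a,b in zip(*h) if a>5])
        for zt in (108,118,122,130):
            w=q[abs(q[:,2]-zt)<3]
            if len(w)>40: print('   ',zt,len(w),cv2.minAreaRect(w[:,:2].astype(np.float32)))
    # rims
    for nm,x0,x1,zr in (('gang',430,640,40),('cups',230,430,38)):
        m=(P[...,0]>x0)&(P[...,0]<x1)&(P[...,1]>-180)&(P[...,1]<220)&(abs(z-zr)<4)&~blue
        m=cv2.morphologyEx(m.astype(np.uint8),cv2.MORPH_OPEN,np.ones((2,2)))>0
        q=P[m]; print(nm,len(q),cv2.minAreaRect(q[:,:2].astype(np.float32)),np.median(q[:,2]))
f=np.load('top0.npz'); im=f['im'][225:300,215:420]; cv2.imwrite('pics/crop.png',cv2.resize(im,None,fx=3.9,fy=3.9,interpolation=cv2.INTER_CUBIC))
E
```

```text
top table z [-2.23236154  0.24073642  3.21222555]
gang 2857 ((602.5056762695312, -36.886688232421875), (422.8688659667969, 180.64111328125), 60.25721740722656) nan
cups 825 ((423.5690612792969, -22.888870239257812), (19.030813217163086, 327.2456970214844), 3.6025426387786865) nan
scene table z [-1.6682488  -0.21436342  2.13705685]
gang 2917 ((571.2550048828125, -1.7191314697265625), (380.3104553222656, 177.5062255859375), 49.78510284423828) nan
cups 88 ((425.9408264160156, 6.483154296875), (76.04683685302734, 270.3311767578125), 15.819171905517578) 36.295353024891654
```

View pics/crop.png

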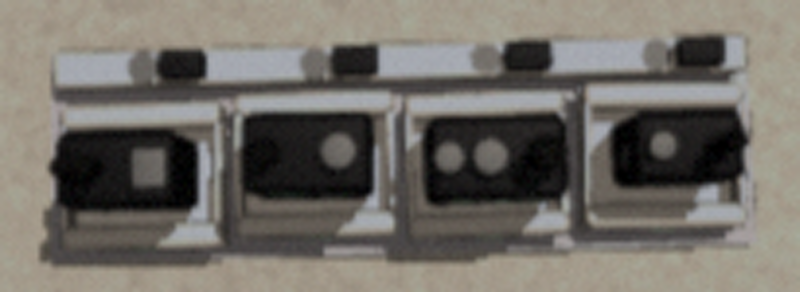

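Left to right in the crop: d (square key), a (one knob at right), c (two knobs), b (knob left, thin aerial right). My region limits were off, so I redo them.

```bash
python3 - <<'E'
from h import *
f=np.load('top0.npz'); P=f['P']; z=P[...,2]
pos={'d':(248,268,122),'a':(295,265,130),'c':(341,265,118),'b':(388,263,108)}
for k,(u,v,zt) in pos.items():
    q=P[v-22:v+22,u-23:u+23].reshape(-1,3); q=q[~np.isnan(q[:,2])]
    print(k,'n',len(q),np.histogram(q[:,2],bins=[30,50,70,90,100,106,112,118,124,130,136,150,170])[0])
    w=q[abs(q[:,2]-zt)<5]
    if len(w)>30: print('  ',len(w),cv2.minAreaRect(w[:,:2].astype(np.float32)),w.mean(0),w.min(0),w.max(0))
rows={'gang':(205,128,388,192,40),'cups':(225,232,412,292,38)}
for k,(u0,v0,u1,v1,zr) in rows.items():
    q=P[v0:v1,u0:u1].reshape(-1,3); q=q[~np.isnan(q[:,2])]
    w=q[abs(q[:,2]-zr)<3]
    print(k,len(w),cv2.minAreaRect(w[:,:2].astype(np.float32)),np.percentile(w,[1,50,99],axis=0))
    # gang top mask
    np.set_printoptions(suppress=True,precision=1)
S=np.load('scene0.npz')
Q=S['P'].reshape(-1,3);Q=Q[~np.isnan(Q[:,2])]
w=Q[(abs(Q[:,2]-40)<3)&(Q[:,0]>450)&(Q[:,0]<640)&(Q[:,1]>-130)&(Q[:,1]<230)]
print('scene gang',len(w),cv2.minAreaRect(w[:,:2].astype(np.float32)),np.percentile(w,[1,50,99],axis=0))
w=Q[(Q[:,2]>90)&(Q[:,0]>300)&(Q[:,0]<450)&(abs(Q[:,1])<200)]
print(len(w),w.min(0),w.max(0))
h=f['im']; zz=np.nan_to_num(z)
vis=np.clip(zz*1.5+20,0,255).astype(np.uint8)[120:300,200:420]
cv2.imwrite('pics/z.png',cv2.applyColorMap(cv2.resize(vis,None,fx=3.3,fy=3.3,interpolation=0),cv2.COLORMAP_JET))
E
```

```text
d n 2016 [577  20  27   6  21  10  32 390 123  14   8  62]
   468 ((442.69281005859375, 104.9725341796875), (32.5927619934082, 53.89570236206055), 1.6920849084854126) [442.38738057 104.06985406 121.65533879] [425.79645246  77.82758251 117.00694504] [459.6397612  132.15542203 126.95470843]
a n 2018 [653  13   9   0   2   1   2  31 360 216  77  42]
   557 ((451.7045593261719, 20.6260986328125), (35.82747268676758, 56.56352615356445), 1.8021644353866577) [451.78891251  21.10817823 129.44159108] [433.12895209  -7.92708451 125.03261287] [470.04226032  49.2937509  134.55732098]
c n 2013 [599   4  15   9  10  18 329 228  81  51   6  71]
   543 ((452.0151672363281, -62.4246826171875), (37.954864501953125, 61.05936813354492), 1.6224955320358276) [452.30639816 -61.59588525 117.57255676] [432.5877043  -92.87316947 113.00749165] [471.71085856 -31.5205735  122.65194879]
b n 2014 [642  16  40  33  98 307  36  24   2   6   8  29]
   399 ((460.96234130859375, -149.6080322265625), (29.91576385498047, 49.78437042236328), 1.777037501335144) [ 460.41673464 -147.81911753  107.5191535 ] [ 445.49998798 -174.56799334  103.02509448] [ 476.34053997 -124.38446323  112.97874302]
gang 4222 ((658.5604248046875, 26.864501953125), (96.30140686035156, 329.32916259765625), 3.1152312755584717) [[ 606.45822653 -135.08910224   37.10800903]
 [ 656.02056601   27.30318369   39.85494713]
 [ 710.35601822  189.35017847   42.81250633]]
cups 2010 ((462.3882751464844, -21.71185302734375), (92.70887756347656, 331.1988830566406), 3.6276628971099854) [[ 409.2 -184.4   35.1]
 [ 445.9  -17.6   37.5]
 [ 500.2  139.5   40.8]]
scene gang 2562 ((545.06640625, 49.82029724121094), (359.42462158203125, 189.3038787841797), 89.98117065429688) [[ 454.6 -126.3   37.1]
 [ 617.3   48.9   39.4]
 [ 638.5  211.5   42.7]]
750 [ 422.4 -165.7   90.4] [450.  133.5 162.4]
```

View pics/z.png

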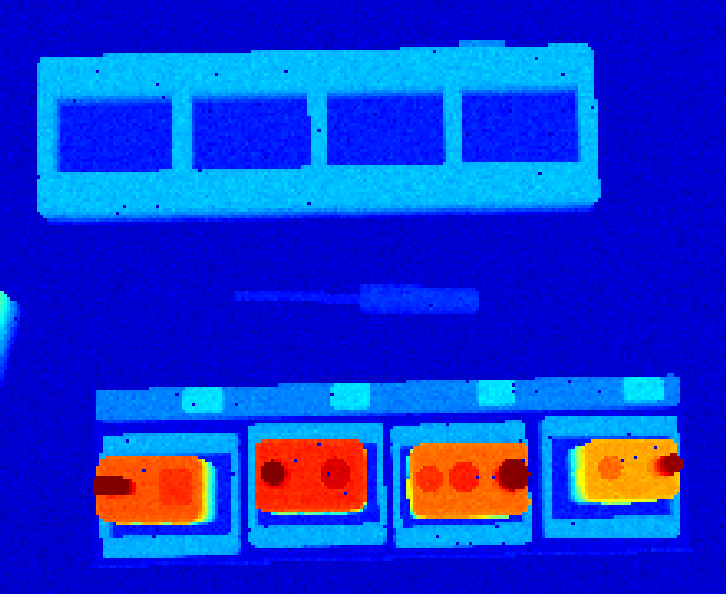

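Depth agrees with the given sizes and heights to 1–2 mm: radio tops come out at 122, 130, 118 and 108. Next come the pocket openings (rays onto z=40) and the first move.

```bash
cat >> h.py <<'E'
np.set_printoptions(suppress=True,precision=2)
def Rt(yaw,flip=1): # tool z down, tool y along flip * world x turned by yaw
    y=flip*np.array([np.cos(yaw),np.sin(yaw),0]); z=np.array([0,0,-1.]); return np.stack([np.cross(y,z),y,z],1)
def go(p,yaw=None,flip=1):
    o=r.get_obs(); A=R.from_rotvec(o['tcp_rot']).as_matrix()
    d=A.T@(np.array(p)-o['tcp_pos'])
    t=np.zeros(3) if yaw is None else R.from_matrix(A.T@Rt(yaw,flip)).as_rotvec(degrees=True)
    print('shift units',d/60,'turn units',t/10)
def st():
    o=r.get_obs(); print('t',o['time'],'tcp',o['tcp_pos'],'rot',o['tcp_rot'],'F',o['force'],'w',o['gripper_width']*94,'q6',o['joint_pos'][5])
E
python3 - <<'E'
from h import *
f=np.load('top0.npz'); P=f['P']; K,e,A=cam('top')
m=np.zeros((400,640),np.uint8); s=np.nan_to_num(P[128:192,205:388,2],nan=40); 
m[128:192,205:388]=(s<28)
m=cv2.morphologyEx(m,cv2.MORPH_OPEN,np.ones((5,5),np.uint8)); k,l,S,c=cv2.connectedComponentsWithStats(m)
C=[]
for i in range(1,k):
    if not 500<S[i,4]<1500: continue
    v,u=np.nonzero(l==i)
    d=np.stack([(u-K[0,2])/K[0,0],-(v-K[1,2])/K[1,1],-np.ones(len(u))],-1)@A.T
    X=e+d*((40-e[2])/d[:,2])[:,None]
    rr=cv2.minAreaRect(X[:,:2].astype(np.float32)); print(S[i],rr); C.append(rr[0])
C=np.array(C); q=np.polyfit(C[:,1],C[:,0],1); print('yaw deg',-np.degrees(np.arctan(q[0])), 'mean',C.mean(0))
o=r.get_obs(); print(R.from_rotvec(o['tcp_rot']).as_matrix())
for fl in (1,-1): go([443,105,180],np.radians(1.7),fl)
E
```

```text
[340 147  35  22 746] ((663.76318359375, -92.04104614257812), (41.98637390136719, 66.49276733398438), 1.7919658422470093)
[258 149  36  22 765] ((654.771728515625, 66.04019165039062), (41.8475456237793, 68.1734390258789), 1.819063663482666)
[299 148  36  22 767] ((659.269287109375, -13.418140411376953), (41.91815185546875, 67.98625946044922), 1.8204913139343262)
[217 150  35  22 757] ((650.2568969726562, 146.20892333984375), (41.77717208862305, 66.63480377197266), 1.8176285028457642)
yaw deg 3.2440568859352004 mean [657.02  26.7 ]
[[-0.96  0.28 -0.  ]
 [ 0.28  0.96 -0.  ]
 [ 0.   -0.   -1.  ]]
shift units [-6.62 -7.11  0.55] turn units [-0.01  0.    7.23]
shift units [-6.62 -7.11  0.55] turn units [ -0.    -0.01 -10.77]
```

Call:
{"fn": "arm_command", "kwargs": {
  "steps": [0, 0, 0, 0, 0, 0.9, 100, 0, 0, 0, 0, 0, 0.9, 100, 0, 0, 0, 0, 0, 0.9, 100, 0, 0, 0, 0, 0, 0.9, 100, 0, 0, 0, 0, 0, 0.9, 100, 0, 0, 0, 0, 0, 0.9, 100, 0, 0, 0, 0, 0, 0.9, 100, 0, 0, 0, 0, 0, 0.97, 100, 0, 0, 0, 0, 0, 0, 100]
}}

```text
time: 1.27
tcp_pos: [178.8, 624.7, 213.1]
tcp_rot: [2.193, 2.249, -0.001]
force: [-0.2, -0.0, 0.0]
gripper_width: 0.998
```

```bash
python3 - <<'E'
from h import *
st(); go([443,105,190],np.radians(3.2))
E
```

```text
t 1.275 tcp [178.79 624.7  213.06] rot [ 2.19  2.25 -0.  ] F [-0.22 -0.03  0.01] w 93.76977664335146 q6 1.0927598053228749
shift units [-8.77  4.18  0.39] turn units [-0.    0.   -0.18]
```

Call:
{"fn": "arm_command", "kwargs": {
  "steps": [-0.5, 0.25, 0, 0, 0, -0.18, 100, -0.5, 0.25, 0, 0, 0, 0, 100, -0.5, 0.25, 0, 0, 0, 0, 100, -0.5, 0.25, 0, 0, 0, 0, 100, -0.5, 0.25, 0, 0, 0, 0, 100, -0.5, 0.25, 0, 0, 0, 0, 100, -0.5, 0.25, 0, 0, 0, 0, 100, -0.5, 0.25, 0, 0, 0, 0, 100, -0.5, 0.25, 0, 0, 0, 0, 100, -0.5, 0.25, 0, 0, 0, 0, 100, -0.5, 0.25, 0, 0, 0, 0, 100, -0.5, 0.25, 0, 0, 0, 0, 100, -0.5, 0.25, 0, 0, 0, 0, 100, -0.5, 0.25, 0, 0, 0, 0, 100, -0.5, 0.25, 0, 0, 0, 0, 100, -0.5, 0.2, 0, 0, 0, 0, 100, -0.5, 0.15, 0, 0, 0, 0, 100, -0.3, 0.0, 0.1, 0, 0, 0, 100, 0, 0, 0.3, 0, 0, 0, 100, 0, 0, 0, 0, 0, 0, 100]
}}

```text
time: 3.78
tcp_pos: [450.8, 111.1, 187.2]
tcp_rot: [-2.156, -2.281, 0.004]
force: [1.3, 0.5, 0.2]
gripper_width: 0.999
```

```bash
python3 - <<'E'
from h import *
st(); go([443,105,190],np.radians(3.2))
im,d,P=cloud('wrist'); cv2.imwrite('pics/w1.png',im); np.savez('w1.npz',im=im,d=d,P=P)
q=P[~np.isnan(P[...,2])]
for zt,y0,y1 in ((122,70,140),(130,-15,55)):
    w=q[(abs(q[:,2]-zt)<4)&(q[:,0]>415)&(q[:,0]<490)&(q[:,1]>y0)&(q[:,1]<y1)]
    if len(w)>30: print(zt,len(w),cv2.minAreaRect(w[:,:2].astype(np.float32)))
E
```

```text
t 3.775 tcp [450.81 111.08 187.25] rot [-2.16 -2.28  0.  ] F [1.31 0.49 0.19] w 93.88846049960168 q6 -0.05963947219158845
shift units [-0.09 -0.14 -0.05] turn units [-0.02 -0.    0.  ]
122 1349 ((439.9599914550781, 105.52737426757812), (33.03504180908203, 53.292362213134766), 3.449984073638916)
130 887 ((448.5998840332031, 32.718833923339844), (35.44869613647461, 34.51222610473633), 3.8411858081817627)
```

View pics/w1.png

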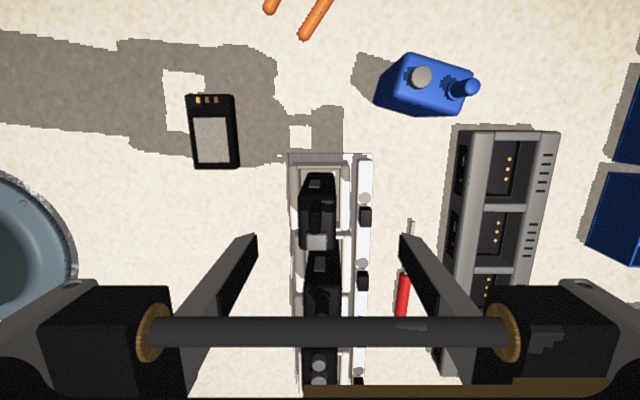

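The wrist view shows radio d between the fingers (about (318,215)) with a, c, b below it and the gang at right. Wrist depth puts d at (440,105.5), and the top camera at (442.7,105). Now I descend over d.

Call:
{"fn": "arm_command", "kwargs": {
  "steps": [-0.1, -0.15, 0, -0.02, 0, 0, 100, 0, 0, 0, 0, 0, 0, 100, 0, 0, 0.3, 0, 0, 0, 100, 0, 0, 0.3, 0, 0, 0, 100, 0, 0, 0.3, 0, 0, 0, 100, 0, 0, 0.3, 0, 0, 0, 100, 0, 0, 0.3, 0, 0, 0, 100, 0, 0, 0.15, 0, 0, 0, 100, 0, 0, 0.05, 0, 0, 0, 100, 0, 0, 0, 0, 0, 0, 100, 0, 0, 0, 0, 0, 0, 100]
}}

```text
time: 5.2
tcp_pos: [444.6, 104.1, 88.2]
tcp_rot: [2.158, 2.279, 0.005]
force: [-0.5, 0.1, -0.4]
gripper_width: 1.002
```

```bash
python3 - <<'E'
from h import *
st(); go([441.5,105.2,86],np.radians(3.2))
E
```

```text
t 5.2 tcp [444.63 104.14  88.16] rot [2.16 2.28 0.01] F [-0.51  0.06 -0.36] w 94.21396551954543 q6 -0.07390311312278372
shift units [ 0.02 -0.05  0.04] turn units [ 0.03  0.   -0.01]
```

Call:
{"fn": "arm_command", "kwargs": {
  "steps": [0.02, -0.05, 0.04, 0.02, 0, 0, 100, 0, 0, 0, 0, 0, 0, 60, 0, 0, 0, 0, 0, 0, 40, 0, 0, 0, 0, 0, 0, 0, 0, 0, 0, 0, 0, 0, 0, 0, 0, 0, 0, 0, 0, 0, 0, 0, 0, 0, 0, 0, 0, 0, 0, 0, 0, 0, 0, 0]
}}

```text
time: 6.2
tcp_pos: [441.0, 105.2, 85.1]
tcp_rot: [2.16, 2.281, 0.0]
force: [0.1, -0.1, -0.4]
gripper_width: 0.36
```

```bash
python3 - <<'E'
from h import *
st(); go([441.5,105.2,86],np.radians(3.2))
E
```

```text
t 6.2 tcp [441.05 105.19  85.07] rot [2.16 2.28 0.  ] F [ 0.1  -0.1  -0.37] w 33.81705336382931 q6 -0.07143343130731845
shift units [-0.    0.01 -0.02] turn units [ 0.    0.   -0.01]
```

Call:
{"fn": "arm_command", "kwargs": {
  "steps": [0, 0, -0.1, 0, 0, 0, 0, 0, 0, -0.3, 0, 0, 0, 0, 0, 0, -0.3, 0, 0, 0, 0, 0, 0, -0.3, 0, 0, 0, 0, 0, 0, -0.1, 0, 0, 0, 0, 0.05, 0.3, 0, 0, 0, 0, 0, 0.05, 0.4, 0, 0, 0, 0, 0, 0.05, 0.4, 0, 0, 0, 0, 0, 0.05, 0.4, 0, 0, 0, 0, 0, 0.05, 0.4, 0, 0, 0, 0, 0, 0.05, 0.4, 0, 0, 0, 0, 0, 0.05, 0.4, 0, 0, 0, 0, 0, 0.05, 0.4, 0, 0, 0, 0, 0, 0.05, 0.3, 0, 0, 0, 0, 0, 0.04, 0.14, 0, 0, 0, 0, 0, 0, 0, 0, 0, 0, 0, 0, 0, 0, 0, 0, 0, 0, 0, 0]
}}

```text
validation failed for argument at $.st...
```

```bash
python3 - <<'E'
from h import *
st(); go([651.5,146.6,85],np.radians(3.2))
im,d,P=cloud('wrist'); cv2.imwrite('pics/w2.png',im); np.savez('w2.npz',im=im,d=d,P=P)
E
```

```text
t 6.2 tcp [441.05 105.19  85.07] rot [2.16 2.28 0.  ] F [ 0.1  -0.1  -0.37] w 33.81705336382931 q6 -0.07143343130731845
shift units [0.5  3.54 0.  ] turn units [ 0.    0.   -0.01]
```

View pics/w2.png

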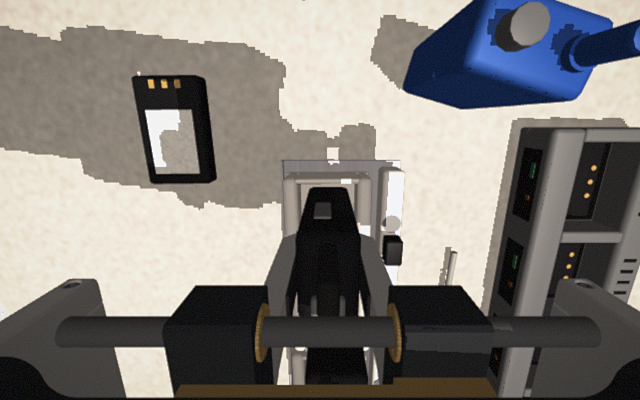

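The move was refused: I miscounted the numbers. The picture shows d gripped in its cup at about (330,215). Sending it again.

Call:
{"fn": "arm_command", "kwargs": {
  "steps": [0, 0, -0.1, 0, 0, 0, 0, 0, 0, -0.3, 0, 0, 0, 0, 0, 0, -0.3, 0, 0, 0, 0, 0, 0, -0.3, 0, 0, 0, 0, 0, 0, -0.1, 0, 0, 0, 0, 0.05, 0.3, 0, 0, 0, 0, 0, 0.05, 0.4, 0, 0, 0, 0, 0, 0.05, 0.4, 0, 0, 0, 0, 0, 0.05, 0.4, 0, 0, 0, 0, 0, 0.05, 0.4, 0, 0, 0, 0, 0, 0.05, 0.4, 0, 0, 0, 0, 0, 0.05, 0.4, 0, 0, 0, 0, 0, 0.05, 0.4, 0, 0, 0, 0, 0, 0.05, 0.3, 0, 0, 0, 0, 0, 0.05, 0.14, 0, 0, 0, 0, 0, 0, 0, 0, 0, 0, 0, 0, 0, 0, 0, 0, 0, 0, 0]
}}

```text
time: 8.38
tcp_pos: [650.8, 146.7, 150.7]
tcp_rot: [-2.159, -2.281, 0.001]
force: [0.1, -0.5, -2.7]
gripper_width: 0.361
```

```bash
python3 - <<'E'
from h import *
st(); go([651.5,146.6,85],np.radians(3.2))
im,d,P=cloud('wrist'); cv2.imwrite('pics/w3.png',im); np.savez('w3.npz',im=im,d=d,P=P)
q=P[~np.isnan(P[...,2])]; g=R.from_euler('z',-3.2,degrees=True).apply(q-np.array([658.2,26.8,0]))
w=g[(abs(g[:,2]-40)<2.5)&(abs(g[:,0])<60)&(g[:,1]>60)&(g[:,1]<175)]
print('rim in gang frame',len(w),np.percentile(w,[.5,1,99,99.5],axis=0))
# inner pocket edges: rim points with y 90..150
for nm,s in (('ylo/hi mid',w),): 
    a=s[(s[:,1]>95)&(s[:,1]<145)]; print('inner x',a[a[:,0]<0][:,0].max() if (a[:,0]<0).any() else None,a[a[:,0]>0][:,0].min() if (a[:,0]>0).any() else None)
print(np.histogram(w[:,1],bins=np.arange(60,176,5)))
E
```

```text
t 8.375 tcp [650.75 146.72 150.7 ] rot [-2.16 -2.28  0.  ] F [ 0.09 -0.51 -2.71] w 33.90086719370023 q6 -0.0025074603603310853
shift units [-0.    0.01  1.1 ] turn units [-0.01  0.   -0.01]
rim in gang frame 3663 [[-48.45  85.31  37.56]
 [-48.22  86.42  37.63]
 [ 44.7  164.03  41.04]
 [ 45.01 164.12  41.31]]
inner x -25.43250393206567 21.73214019191911
(array([  0,   0,   0,   0,  15, 106, 129, 155, 169, 174, 207, 211, 207,
       218, 224, 229, 229, 236, 235, 474, 445,   0,   0]), array([ 60,  65,  70,  75,  80,  85,  90,  95, 100, 105, 110, 115, 120,
       125, 130, 135, 140, 145, 150, 155, 160, 165, 170, 175]))
```

View pics/w3.png

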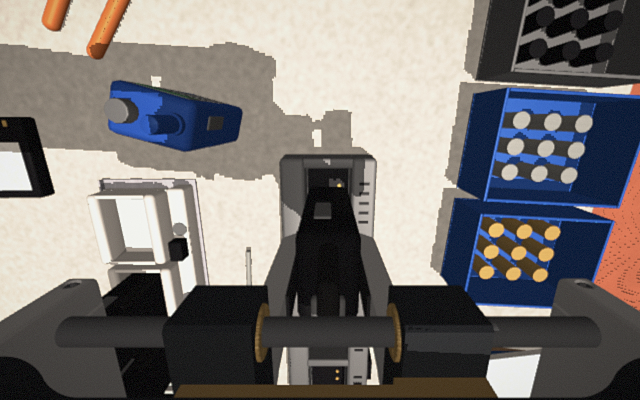

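```bash
cat >> h.py <<'E'
def hand(P,ztop):
    o=r.get_obs(); q=P[~np.isnan(P[...,2])]; q=(q-o['tcp_pos'])@R.from_rotvec(o['tcp_rot']).as_matrix()
    w=q[(abs(q[:,2]+ztop)<3)&(abs(q[:,1])<45)&(abs(q[:,0])<45)]
    print('radio top in tool axes: n',len(w),'x',np.percentile(w[:,0],[1,99]),'y',np.percentile(w[:,1],[1,99]),'mid',np.percentile(w[:,1],[1,99]).mean(),cv2.minAreaRect(w[:,:2].astype(np.float32)))
E
python3 - <<'E'
from h import *
P=np.load('w3.npz')['P']; hand(P,36)
f,d,T=cloud('top'); w=T[(abs(T[...,2]-187)<4)&(T[...,0]>600)&(T[...,0]<700)&(T[...,1]>100)&(T[...,1]<190)]
print(len(w), np.percentile(w,[1,99],axis=0) if len(w) else '')
E
```

```text
radio top in tool axes: n 3672 x [-21.08  25.79] y [-26.72  24.99] mid -0.8652351677630943 ((1.9981250762939453, -1.0470123291015625), (49.24412155151367, 58.420658111572266), 0.07365155965089798)
29 [[638.68 119.31 183.42]
 [668.25 122.64 189.95]]
```

```bash
python3 - <<'E'
from h import *
P=np.load('w3.npz')['P']; o=r.get_obs(); q=P[~np.isnan(P[...,2])]; q=(q-o['tcp_pos'])@R.from_rotvec(o['tcp_rot']).as_matrix()
for z0 in (-40,-36,-33,-30,-20,-10,0):
    w=q[(abs(q[:,2]-z0)<2)&(abs(q[:,1])<45)&(q[:,0]>10)&(q[:,0]<24)]
    if len(w)>10: print(z0,len(w),np.percentile(w[:,1],[0,2,50,98,100]))
w=q[(abs(q[:,1])<8)&(q[:,0]>0)&(q[:,0]<60)&(q[:,2]>-30)&(q[:,2]<60)]
print('left side face x',len(w),np.percentile(w[:,0],[5,50,95]))
E
```

```text
-40 42 [-27.94 -25.57  -1.53   3.08   3.12]
-36 1214 [-17.23 -16.15  -0.8   14.06  21.55]
-33 315 [-24.22 -17.84   1.71  15.74  25.74]
-30 36 [-18.1  -18.06 -17.07  15.99  15.99]
left side face x 1024 [26.28 26.67 28.17]
```

The wrist depth bias (−0.9 mm on the gripped radio itself) accounts for half of the −1.8 mm gang offset. The hover is therefore centred within about 1 mm, so I descend.

Call:
{"fn": "arm_command", "kwargs": {
  "steps": [0, 0, 0.2, 0, 0, 0, 0, 0, 0, 0.2, 0, 0, 0, 0, 0, 0, 0.2, 0, 0, 0, 0, 0, 0, 0.15, 0, 0, 0, 0, 0, 0, 0.1, 0, 0, 0, 0, 0, 0, 0.1, 0, 0, 0, 0, 0, 0, 0.05, 0, 0, 0, 0, 0, 0, 0.03, 0, 0, 0, 0, 0, 0, 0.02, 0, 0, 0, 0, 0, 0, 0, 0, 0, 0, 0]
}}

```text
time: 9.72
tcp_pos: [651.5, 146.7, 88.2]
tcp_rot: [2.16, 2.281, 0.0]
force: [-0.0, 0.2, -1.2]
gripper_width: 0.361
```

```bash
python3 - <<'E'
from h import *
st()
E
```

```text
t 9.725 tcp [651.54 146.72  88.16] rot [2.16 2.28 0.  ] F [-0.02  0.15 -1.19] w 33.91741060271638 q6 -0.0024872192573624726
```

Call:
{"fn": "arm_command", "kwargs": {
  "steps": [0, 0, 0.015, 0, 0, 0, 0, 0, 0, 0.015, 0, 0, 0, 0, 0, 0, 0.01, 0, 0, 0, 0, 0, 0, 0, 0, 0, 0, 0]
}}

```text
time: 10.22
tcp_pos: [651.4, 146.7, 85.6]
tcp_rot: [-2.16, -2.281, 0.0]
force: [0.1, 1.1, -1.9]
gripper_width: 0.359
```

Call:
{"fn": "arm_command", "kwargs": {
  "steps": [0, 0, 0.01, 0, 0, 0, 0, 0, 0, 0, 0, 0, 0, 0]
}}

```text
time: 10.48
tcp_pos: [651.5, 146.7, 85.1]
tcp_rot: [2.16, 2.281, 0.0]
force: [-0.4, -0.3, -2.6]
gripper_width: 0.363
```

Call:
{"fn": "arm_command", "kwargs": {
  "steps": [0, 0, 0.01, 0, 0, 0, 0, 0, 0, 0, 0, 0, 0, 0]
}}

```text
time: 10.72
tcp_pos: [651.6, 146.7, 85.1]
tcp_rot: [2.16, 2.281, -0.0]
force: [-1.5, -0.2, 3.4]
gripper_width: 0.36
```

Contact reached at the same height as in the pick (85.1), so d is seated. Now I release, rise and go to a.

Call:
{"fn": "arm_command", "kwargs": {
  "steps": [0, 0, 0, 0, 0, 0, 45, 0, 0, 0, 0, 0, 0, 60, 0, 0, 0, 0, 0, 0, 100, 0, 0, 0, 0, 0, 0, 100, 0, 0, 0, 0, 0, 0, 100, 0, 0, -0.1, 0, 0, 0, 100, 0, 0, -0.3, 0, 0, 0, 100, 0, 0, -0.4, 0, 0, 0, 100, 0, 0, -0.4, 0, 0, 0, 100, 0, 0, -0.4, 0, 0, 0, 100, 0, 0, -0.15, 0, 0, 0, 100, 0, 0, 0, 0, 0, 0, 100]
}}

```text
time: 12.22
tcp_pos: [651.9, 146.7, 190.6]
tcp_rot: [2.159, 2.28, 0.002]
force: [0.0, 0.5, 0.4]
gripper_width: 1.004
```

Call:
{"fn": "arm_command", "kwargs": {
  "steps": [-0.2, -0.4, 0, 0, 0, 0, 100, -0.2, -0.4, 0, 0, 0, 0, 100, -0.2, -0.4, 0, 0, 0, 0, 100, -0.2, -0.4, 0, 0, 0, 0, 100, -0.2, -0.4, 0, 0, 0, 0, 100, -0.2, -0.4, 0, 0, 0, 0, 100, -0.2, -0.4, 0, 0, 0, 0, 100, -0.2, -0.4, 0, 0, 0, 0, 100, -0.2, -0.2, 0, 0, 0, 0, 100, -0.1, -0.08, 0, 0, 0, 0, 100, 0, 0, 0, 0, 0, 0, 100, 0, 0, 0, 0, 0, 0, 100]
}}

```text
time: 13.72
tcp_pos: [449.6, 21.6, 189.5]
tcp_rot: [-2.16, -2.281, -0.0]
force: [0.3, -0.7, 0.3]
gripper_width: 0.999
```

```bash
cat >> h.py <<'E'
def look(n,zt,c,name):
    im,d,P=cloud(n); cv2.imwrite(f'pics/{name}.png',im); np.savez(f'{name}.npz',im=im,d=d,P=P)
    q=P[~np.isnan(P[...,2])]
    w=q[(abs(q[:,2]-zt)<4)&(abs(q[:,0]-c[0])<26)&(abs(q[:,1]-c[1])<38)]
    print(n,zt,len(w),cv2.minAreaRect(w[:,:2].astype(np.float32)) if len(w)>20 else '')
E
python3 - <<'E'
from h import *
st(); look('wrist',130,(450,21),'w4'); look('top',122,(652,147),'t4'); go([450,21,95],np.radians(3.2))
E
```

```text
t 13.725 tcp [449.65  21.59 189.49] rot [-2.16 -2.28 -0.  ] F [ 0.32 -0.66  0.32] w 93.93314281808337 q6 -0.25959596746849106
wrist 130 1868 ((449.5238342285156, 21.47608184814453), (34.783546447753906, 56.75765609741211), 2.0358121395111084)
top 122 329 ((652.1111450195312, 145.8614959716797), (31.59532928466797, 51.89116287231445), 2.9349451065063477)
shift units [-0.01  0.01  1.57] turn units [-0. -0. -0.]
```

d stands at (652,146) with its top at 122. a is under the tool, so I descend and grip.

Call:
{"fn": "arm_command", "kwargs": {
  "steps": [0, 0.01, 0.3, 0, 0, 0, 100, 0, 0, 0.3, 0, 0, 0, 100, 0, 0, 0.3, 0, 0, 0, 100, 0, 0, 0.3, 0, 0, 0, 100, 0, 0, 0.25, 0, 0, 0, 100, 0, 0, 0.1, 0, 0, 0, 100, 0, 0, 0.02, 0, 0, 0, 100, 0, 0, 0, 0, 0, 0, 60, 0, 0, 0, 0, 0, 0, 40, 0, 0, 0, 0, 0, 0, 0, 0, 0, 0, 0, 0, 0, 0, 0, 0, 0, 0, 0, 0, 0, 0, 0, 0, 0, 0, 0, 0]
}}

```text
time: 15.45
tcp_pos: [449.8, 21.5, 95.3]
tcp_rot: [2.16, 2.281, -0.0]
force: [0.3, -0.1, -0.5]
gripper_width: 0.398
```

```bash
python3 - <<'E'
from h import *
st(); go([655.4,66.7,94],np.radians(3.2))
E
```

```text
t 15.45 tcp [449.8   21.54  95.26] rot [ 2.16  2.28 -0.  ] F [ 0.27 -0.13 -0.49] w 37.41574707978032 q6 -0.25945768212038606
shift units [0.56 3.46 0.02] turn units [ 0.    0.   -0.01]
```

Call:
{"fn": "arm_command", "kwargs": {
  "steps": [0, 0, 0, 0, 0, 0, 0, 0, 0, 0, 0, 0, 0, 0, 0, 0, 0, 0, 0, 0, 0]
}}

```text
time: 15.82
tcp_pos: [449.8, 21.5, 95.2]
tcp_rot: [2.16, 2.281, 0.0]
force: [0.1, 0.6, 0.1]
gripper_width: 0.383
```

Call:
{"fn": "arm_command", "kwargs": {
  "steps": [0, 0, -0.1, 0, 0, 0, 0, 0, 0, -0.3, 0, 0, 0, 0, 0, 0, -0.3, 0, 0, 0, 0, 0, 0, -0.3, 0, 0, 0, 0, 0, 0, -0.1, 0, 0, 0, 0, 0.06, 0.3, 0, 0, 0, 0, 0, 0.06, 0.4, 0, 0, 0, 0, 0, 0.06, 0.4, 0, 0, 0, 0, 0, 0.06, 0.4, 0, 0, 0, 0, 0, 0.06, 0.4, 0, 0, 0, 0, 0, 0.06, 0.4, 0, 0, 0, 0, 0, 0.05, 0.4, 0, 0, 0, 0, 0, 0.05, 0.4, 0, 0, 0, 0, 0, 0.05, 0.3, 0, 0, 0, 0, 0, 0.05, 0.06, 0, 0, 0, 0, 0, 0, 0, 0, 0, 0, 0, 0, 0, 0, 0, 0, 0, 0, 0]
}}

```text
time: 17.95
tcp_pos: [654.5, 66.4, 160.9]
tcp_rot: [-2.16, -2.281, 0.001]
force: [0.5, 0.9, -2.4]
gripper_width: 0.384
```

```bash
cat >> h.py <<'E'
def hover(name,tz,pc,hw): # radio in hand (tool axes) and rim of pocket about pc, both seen by the wrist camera
    im,d,P=cloud('wrist'); cv2.imwrite(f'pics/{name}.png',im); np.savez(f'{name}.npz',im=im,d=d,P=P)
    o=r.get_obs(); q=P[~np.isnan(P[...,2])]; A=R.from_rotvec(o['tcp_rot']).as_matrix()
    t=(q-o['tcp_pos'])@A
    w=t[(abs(t[:,2]+tz)<4)&(abs(t[:,1])<24)&(t[:,0]>10)&(t[:,0]<hw-3)]; print('in hand y',len(w),np.percentile(w[:,1],[1,99]),np.percentile(w[:,1],[1,99]).mean())
    w=t[(abs(t[:,1])<8)&(t[:,0]>hw-8)&(t[:,0]<hw+8)&(t[:,2]>-tz+5)&(t[:,2]<40)]; print('side x (want',hw,')',len(w),np.percentile(w[:,0],[5,50,95]) if len(w) else '')
    g=R.from_euler('z',-3.2,degrees=True).apply(q-np.array([658.2,26.8,0])); g[:,1]-=pc
    rim=g[(abs(g[:,2]-40)<2.5)&(abs(g[:,0])<60)&(abs(g[:,1])<50)]
    a=rim[abs(rim[:,1])<25]; n,p=a[a[:,0]<0][:,0],a[a[:,0]>0][:,0]
    print('pocket inner x', np.percentile(n,[2,97]) if len(n) else '',np.percentile(p,[3,98]) if len(p) else '')
    b=rim[(abs(rim[:,0])<15)]; print('rim y left/right of pocket',np.percentile(b[b[:,1]>0][:,1],[2,98]) if (b[:,1]>0).any() else '',len(b))
    tg=R.from_euler('z',-3.2,degrees=True).apply(o['tcp_pos']-np.array([658.2,26.8,0])); print('tcp in pocket frame',tg-np.array([0,pc,0]))
E
python3 - <<'E'
from h import *
st(); hover('w5',36,40,29)
E
```

```text
t 17.95 tcp [654.47  66.37 160.91] rot [-2.16 -2.28  0.  ] F [ 0.49  0.92 -2.36] w 36.105841158244345 q6 -0.12542427581475796
in hand y 1499 [-17.16  15.34] -0.9111306832263644
side x (want 29 ) 946 [27.75 28.38 29.95]
pocket inner x [-48.37 -26.89] [23.11 44.68]
rim y left/right of pocket [35.16 42.54] 230
tcp in pocket frame [ -1.39  -0.34 161.1 ]
```

Call:
{"fn": "arm_command", "kwargs": {
  "steps": [0, 0, 0.2, 0, 0, 0, 0, 0, 0, 0.2, 0, 0, 0, 0, 0, 0, 0.2, 0, 0, 0, 0, 0, 0, 0.15, 0, 0, 0, 0, 0, 0, 0.1, 0, 0, 0, 0, 0, 0, 0.1, 0, 0, 0, 0, 0, 0, 0.05, 0, 0, 0, 0, 0, 0, 0.03, 0, 0, 0, 0, 0, 0, 0.02, 0, 0, 0, 0, 0, 0, 0.01, 0, 0, 0, 0, 0, 0, 0.01, 0, 0, 0, 0, 0, 0, 0.01, 0, 0, 0, 0, 0, 0, 0, 0, 0, 0, 0]
}}

```text
time: 19.62
tcp_pos: [655.2, 66.4, 96.4]
tcp_rot: [-2.16, -2.281, 0.0]
force: [0.6, -0.0, -2.9]
gripper_width: 0.381
```

Call:
{"fn": "arm_command", "kwargs": {
  "steps": [0, 0, 0.01, 0, 0, 0, 0, 0, 0, 0, 0, 0, 0, 0]
}}

```text
time: 19.88
tcp_pos: [655.2, 66.4, 95.8]
tcp_rot: [-2.16, -2.281, 0.0]
force: [0.8, -0.6, -3.4]
gripper_width: 0.379
```

Call:
{"fn": "arm_command", "kwargs": {
  "steps": [0, 0, 0.01, 0, 0, 0, 0, 0, 0, 0, 0, 0, 0, 0]
}}

```text
time: 20.12
tcp_pos: [655.3, 66.4, 95.3]
tcp_rot: [2.16, 2.281, 0.0]
force: [-0.5, 0.9, -2.8]
gripper_width: 0.381
```

Call:
{"fn": "arm_command", "kwargs": {
  "steps": [0, 0, 0.01, 0, 0, 0, 0, 0, 0, 0, 0, 0, 0, 0]
}}

```text
time: 20.38
tcp_pos: [655.4, 66.4, 95.3]
tcp_rot: [2.16, 2.281, 0.0]
force: [-1.9, 0.4, 0.8]
gripper_width: 0.385
```

a is seated. Now I release and go to c.

Call:
{"fn": "arm_command", "kwargs": {
  "steps": [0, 0, 0, 0, 0, 0, 45, 0, 0, 0, 0, 0, 0, 60, 0, 0, 0, 0, 0, 0, 100, 0, 0, 0, 0, 0, 0, 100, 0, 0, 0, 0, 0, 0, 100, 0, 0, -0.1, 0, 0, 0, 100, 0, 0, -0.3, 0, 0, 0, 100, 0, 0, -0.4, 0, 0, 0, 100, 0, 0, -0.4, 0, 0, 0, 100, 0, 0, -0.35, 0, 0, 0, 100, 0, 0, -0.1, 0, 0, 0, 100, 0, 0, 0, 0, 0, 0, 100]
}}

```text
time: 21.88
tcp_pos: [655.3, 66.4, 193.9]
tcp_rot: [2.16, 2.281, 0.0]
force: [0.3, 0.1, -0.5]
gripper_width: 1.001
```

Call:
{"fn": "arm_command", "kwargs": {
  "steps": [-0.2, -0.4, 0, 0, 0, 0, 100, -0.2, -0.4, 0, 0, 0, 0, 100, -0.2, -0.4, 0, 0, 0, 0, 100, -0.2, -0.4, 0, 0, 0, 0, 100, -0.2, -0.4, 0, 0, 0, 0, 100, -0.2, -0.4, 0, 0, 0, 0, 100, -0.2, -0.4, 0, 0, 0, 0, 100, -0.2, -0.4, 0, 0, 0, 0, 100, -0.2, -0.23, 0, 0, 0, 0, 100, -0.15, -0.1, 0, 0, 0, 0, 100, 0, 0, 0, 0, 0, 0, 100, 0, 0, 0, 0, 0, 0, 100]
}}

```text
time: 23.38
tcp_pos: [450.6, -61.9, 193.7]
tcp_rot: [-2.16, -2.281, -0.0]
force: [-0.8, -0.4, 0.7]
gripper_width: 0.998
```

```bash
python3 - <<'E'
from h import *
st(); look('wrist',118,(450,-62),'w6'); look('top',130,(656,66),'t6'); go([450.5,-62.2,83],np.radians(3.2))
E
```

```text
t 23.375 tcp [450.57 -61.94 193.67] rot [-2.16 -2.28 -0.  ] F [-0.83 -0.44  0.7 ] w 93.84628624245141 q6 -0.4415865169544631
wrist 118 1763 ((450.0824279785156, -62.979637145996094), (37.497432708740234, 60.19512176513672), 2.87512469291687)
top 130 457 ((656.4268188476562, 66.15238952636719), (35.44265365600586, 57.15781784057617), 1.7805516719818115)
shift units [-0.01 -0.    1.84] turn units [-0. -0. -0.]
```

Call:
{"fn": "arm_command", "kwargs": {
  "steps": [-0.01, 0, 0.3, 0, 0, 0, 100, 0, 0, 0.3, 0, 0, 0, 100, 0, 0, 0.3, 0, 0, 0, 100, 0, 0, 0.3, 0, 0, 0, 100, 0, 0, 0.3, 0, 0, 0, 100, 0, 0, 0.2, 0, 0, 0, 100, 0, 0, 0.1, 0, 0, 0, 100, 0, 0, 0.04, 0, 0, 0, 100, 0, 0, 0, 0, 0, 0, 60, 0, 0, 0, 0, 0, 0, 42, 0, 0, 0, 0, 0, 0, 0, 0, 0, 0, 0, 0, 0, 0, 0, 0, 0, 0, 0, 0, 0, 0, 0, 0, 0, 0, 0, 0, 0, 0, 0, 0, 0, 0, 0]
}}

```text
time: 25.35
tcp_pos: [450.3, -62.6, 83.3]
tcp_rot: [2.16, 2.281, 0.0]
force: [-0.2, 0.1, 0.3]
gripper_width: 0.407
```

```bash
python3 - <<'E'
from h import *
st(); go([659.6,-13.1,83],np.radians(3.2))
E
```

```text
t 25.35 tcp [450.31 -62.62  83.29] rot [2.16 2.28 0.  ] F [-0.24  0.08  0.34] w 38.237218427034506 q6 -0.442993384151891
shift units [0.63 3.53 0.01] turn units [ 0.    0.   -0.01]
```

Call:
{"fn": "arm_command", "kwargs": {
  "steps": [0, 0, -0.1, 0, 0, 0, 0, 0, 0, -0.3, 0, 0, 0, 0, 0, 0, -0.3, 0, 0, 0, 0, 0, 0, -0.3, 0, 0, 0, 0, 0, 0, -0.1, 0, 0, 0, 0, 0.06, 0.3, 0, 0, 0, 0, 0, 0.06, 0.4, 0, 0, 0, 0, 0, 0.06, 0.4, 0, 0, 0, 0, 0, 0.07, 0.4, 0, 0, 0, 0, 0, 0.07, 0.4, 0, 0, 0, 0, 0, 0.07, 0.4, 0, 0, 0, 0, 0, 0.06, 0.4, 0, 0, 0, 0, 0, 0.06, 0.4, 0, 0, 0, 0, 0, 0.06, 0.3, 0, 0, 0, 0, 0, 0.06, 0.13, 0, 0, 0, 0, 0, 0, 0, 0, 0, 0, 0, 0, 0, 0, 0, 0, 0, 0, 0, 0, 0, 0, 0, 0, 0, 0, 0]
}}

```text
validation failed for argument at $.st...
```

```bash
python3 - <<'E'
from h import *
st(); hover('w7',36,-40,31)
E
```

```text
t 25.35 tcp [450.31 -62.62  83.29] rot [2.16 2.28 0.  ] F [-0.24  0.08  0.34] w 38.237218427034506 q6 -0.442993384151891
in hand y 1656 [-18.32  16.31] -1.0041702346218688
side x (want 31 ) 928 [29.48 30.09 31.63]
pocket inner x [-49.44 -27.34] [20.29 26.94]
rim y left/right of pocket [34.75 49.81] 947
tcp in pocket frame [-212.53  -37.65   83.32]
```

View pics/w7.png

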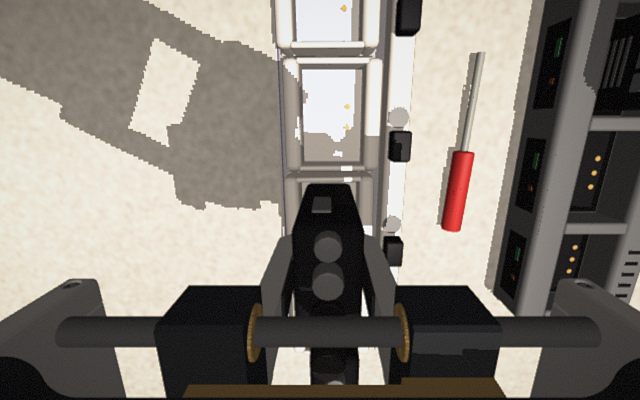

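That was refused for another miscount, so nothing moved. The picture shows c gripped at about (328,240), two empty cups above it and the screwdriver at (460,190). Sending it again.

Call:
{"fn": "arm_command", "kwargs": {
  "steps": [0, 0, -0.1, 0, 0, 0, 0, 0, 0, -0.3, 0, 0, 0, 0, 0, 0, -0.3, 0, 0, 0, 0, 0, 0, -0.3, 0, 0, 0, 0, 0, 0, -0.1, 0, 0, 0, 0, 0.06, 0.3, 0, 0, 0, 0, 0, 0.06, 0.4, 0, 0, 0, 0, 0, 0.06, 0.4, 0, 0, 0, 0, 0, 0.07, 0.4, 0, 0, 0, 0, 0, 0.07, 0.4, 0, 0, 0, 0, 0, 0.07, 0.4, 0, 0, 0, 0, 0, 0.06, 0.4, 0, 0, 0, 0, 0, 0.06, 0.4, 0, 0, 0, 0, 0, 0.06, 0.3, 0, 0, 0, 0, 0, 0.06, 0.13, 0, 0, 0, 0, 0, 0, 0, 0, 0, 0, 0, 0, 0, 0, 0, 0, 0, 0, 0]
}}

```text
time: 27.52
tcp_pos: [658.8, -13.3, 148.8]
tcp_rot: [-2.159, -2.28, 0.001]
force: [0.3, -0.7, -4.1]
gripper_width: 0.401
```

Call:
{"fn": "arm_command", "kwargs": {
  "steps": [0, 0, 0, 0, 0, 0, 0]
}}

```text
time: 27.65
tcp_pos: [659.1, -13.4, 149.2]
tcp_rot: [-2.16, -2.281, 0.0]
force: [0.2, -0.5, -3.9]
gripper_width: 0.402
```

```bash
python3 - <<'E'
from h import *
st(); hover('w8',36,-40,31); go([659.6,-13.1,83],np.radians(3.2))
E
```

```text
t 27.65 tcp [659.12 -13.44 149.24] rot [-2.16 -2.28  0.  ] F [ 0.22 -0.46 -3.93] w 37.79138103283328 q6 -0.24622762462400244
in hand y 1640 [-18.3   16.25] -1.025691344385832
side x (want 31 ) 910 [29.51 30.07 31.56]
pocket inner x [-48.48 -27.57] [23.2  44.63]
rim y left/right of pocket [35.03 36.39] 59
tcp in pocket frame [ -1.25  -0.19 149.28]
shift units [0.   0.01 1.1 ] turn units [-0.   -0.   -0.01]
```

Call:
{"fn": "arm_command", "kwargs": {
  "steps": [0.01, 0, 0.2, 0, 0, 0, 0, 0, 0, 0.2, 0, 0, 0, 0, 0, 0, 0.2, 0, 0, 0, 0, 0, 0, 0.15, 0, 0, 0, 0, 0, 0, 0.1, 0, 0, 0, 0, 0, 0, 0.1, 0, 0, 0, 0, 0, 0, 0.05, 0, 0, 0, 0, 0, 0, 0.03, 0, 0, 0, 0, 0, 0, 0.02, 0, 0, 0, 0, 0, 0, 0.01, 0, 0, 0, 0, 0, 0, 0.01, 0, 0, 0, 0, 0, 0, 0.01, 0, 0, 0, 0, 0, 0, 0, 0, 0, 0, 0]
}}

```text
time: 29.32
tcp_pos: [659.6, -12.7, 84.4]
tcp_rot: [-2.16, -2.281, 0.0]
force: [0.2, 0.8, -3.8]
gripper_width: 0.403
```

Call:
{"fn": "arm_command", "kwargs": {
  "steps": [0, 0, 0.01, 0, 0, 0, 0, 0, 0, 0, 0, 0, 0, 0]
}}

```text
time: 29.58
tcp_pos: [659.5, -12.7, 83.8]
tcp_rot: [-2.16, -2.281, 0.0]
force: [-0.5, -0.4, -4.0]
gripper_width: 0.405
```

Call:
{"fn": "arm_command", "kwargs": {
  "steps": [0, 0, 0.01, 0, 0, 0, 0, 0, 0, 0, 0, 0, 0, 0]
}}

```text
time: 29.82
tcp_pos: [659.7, -12.7, 83.4]
tcp_rot: [2.16, 2.281, 0.0]
force: [-0.2, 0.5, -3.8]
gripper_width: 0.401
```

Call:
{"fn": "arm_command", "kwargs": {
  "steps": [0, 0, 0.01, 0, 0, 0, 0, 0, 0, 0, 0, 0, 0, 0]
}}

```text
time: 30.08
tcp_pos: [659.7, -12.6, 83.4]
tcp_rot: [2.16, 2.281, 0.0]
force: [-1.7, 0.3, 1.7]
gripper_width: 0.402
```

Call:
{"fn": "arm_command", "kwargs": {
  "steps": [0, 0, 0, 0, 0, 0, 47, 0, 0, 0, 0, 0, 0, 60, 0, 0, 0, 0, 0, 0, 100, 0, 0, 0, 0, 0, 0, 100, 0, 0, 0, 0, 0, 0, 100, 0, 0, -0.1, 0, 0, 0, 100, 0, 0, -0.3, 0, 0, 0, 100, 0, 0, -0.4, 0, 0, 0, 100, 0, 0, -0.4, 0, 0, 0, 100, 0, 0, -0.4, 0, 0, 0, 100, 0, 0, -0.2, 0, 0, 0, 100, 0, 0, 0, 0, 0, 0, 100]
}}

```text
time: 31.58
tcp_pos: [660.3, -12.8, 192.3]
tcp_rot: [2.158, 2.28, 0.002]
force: [0.3, 0.4, -0.7]
gripper_width: 1.001
```

Call:
{"fn": "arm_command", "kwargs": {
  "steps": [-0.2, -0.4, 0, 0, 0, 0, 100, -0.2, -0.4, 0, 0, 0, 0, 100, -0.2, -0.4, 0, 0, 0, 0, 100, -0.2, -0.4, 0, 0, 0, 0, 100, -0.2, -0.4, 0, 0, 0, 0, 100, -0.2, -0.4, 0, 0, 0, 0, 100, -0.2, -0.4, 0, 0, 0, 0, 100, -0.3, -0.4, 0, 0, 0, 0, 100, -0.2, -0.2, 0, 0, 0, 0, 100, -0.2, -0.06, 0, 0, 0, 0, 100, 0, 0, 0, 0, 0, 0, 100, 0, 0, 0, 0, 0, 0, 100]
}}

```text
time: 33.08
tcp_pos: [459.6, -149.6, 190.6]
tcp_rot: [-2.16, -2.281, -0.0]
force: [0.5, -0.8, -0.5]
gripper_width: 0.999
```

```bash
python3 - <<'E'
from h import *
st(); look('wrist',108,(460,-149),'w9'); look('top',118,(660,-13),'t9'); go([459.4,-149.4,73.5],np.radians(3.2))
E
```

```text
t 33.075 tcp [ 459.56 -149.62  190.57] rot [-2.16 -2.28 -0.  ] F [ 0.51 -0.8  -0.45] w 93.8793651391026 q6 -0.6049681942269609
wrist 108 1296 ((458.66424560546875, -148.86715698242188), (30.76482582092285, 48.00154495239258), 2.259946823120117)
top 118 429 ((661.097412109375, -13.056968688964844), (38.60295867919922, 61.18568420410156), 4.799709796905518)
shift units [ 0.   -0.    1.95] turn units [-0. -0. -0.]
```

c stands in its pocket with its top at 118. Now I descend on b.

Call:
{"fn": "arm_command", "kwargs": {
  "steps": [0.01, 0, 0.3, 0, 0, 0, 100, 0, 0, 0.3, 0, 0, 0, 100, 0, 0, 0.3, 0, 0, 0, 100, 0, 0, 0.3, 0, 0, 0, 100, 0, 0, 0.3, 0, 0, 0, 100, 0, 0, 0.25, 0, 0, 0, 100, 0, 0, 0.15, 0, 0, 0, 100, 0, 0, 0.04, 0, 0, 0, 100, 0, 0, 0, 0, 0, 0, 60, 0, 0, 0, 0, 0, 0, 40, 0, 0, 0, 0, 0, 0, 0, 0, 0, 0, 0, 0, 0, 0, 0, 0, 0, 0, 0, 0, 0, 0, 0, 0, 0, 0, 0, 0, 0, 0, 0, 0, 0, 0, 0]
}}

```text
time: 35.05
tcp_pos: [459.1, -149.2, 74.2]
tcp_rot: [-2.16, -2.281, -0.0]
force: [0.1, 0.2, 0.3]
gripper_width: 0.34
```

```bash
python3 - <<'E'
from h import *
st(); go([664.1,-93,83],np.radians(3.2))
E
```

```text
t 35.05 tcp [ 459.14 -149.21   74.24] rot [-2.16 -2.28 -0.  ] F [0.08 0.16 0.3 ] w 31.922828703297217 q6 -0.6041860030562464
shift units [ 0.75  3.46 -0.15] turn units [ 0.   -0.   -0.01]
```

Call:
{"fn": "arm_command", "kwargs": {
  "steps": [0, 0, -0.1, 0, 0, 0, 0, 0, 0, -0.3, 0, 0, 0, 0, 0, 0, -0.3, 0, 0, 0, 0, 0, 0, -0.3, 0, 0, 0, 0, 0, 0, -0.1, 0, 0, 0, 0, 0.07, 0.3, 0, 0, 0, 0, 0, 0.08, 0.4, 0, 0, 0, 0, 0, 0.08, 0.4, 0, 0, 0, 0, 0, 0.08, 0.4, 0, 0, 0, 0, 0, 0.08, 0.4, 0, 0, 0, 0, 0, 0.08, 0.4, 0, 0, 0, 0, 0, 0.07, 0.4, 0, 0, 0, 0, 0, 0.07, 0.4, 0, 0, 0, 0, 0, 0.07, 0.3, 0, 0, 0, 0, 0, 0.07, 0.06, 0, 0, 0, 0, 0, 0, 0, 0, 0, 0, 0, 0, 0, 0, 0, 0, 0, 0, 0]
}}

```text
time: 37.17
tcp_pos: [663.2, -93.1, 140.0]
tcp_rot: [-2.16, -2.281, 0.001]
force: [0.1, -0.9, -2.1]
gripper_width: 0.34
```

Call:
{"fn": "arm_command", "kwargs": {
  "steps": [0, 0, 0, 0, 0, 0, 0]
}}

```text
time: 37.3
tcp_pos: [663.5, -93.2, 140.3]
tcp_rot: [-2.16, -2.281, 0.0]
force: [-0.2, -0.0, -1.8]
gripper_width: 0.342
```

```bash
python3 - <<'E'
from h import *
st(); hover('w10',35,-120,25); go([664.1,-93,74],np.radians(3.2))
E
```

```text
t 37.3 tcp [663.53 -93.17 140.28] rot [-2.16 -2.28  0.  ] F [-0.16 -0.   -1.77] w 32.17162550767957 q6 -0.3624853217133989
in hand y 1020 [-15.37  13.29] -1.0434550108947631
side x (want 25 ) 966 [23.71 24.35 25.87]
pocket inner x [-48.62 -26.79] [22.69 44.41]
rim y left/right of pocket [35.77 36.04] 9
tcp in pocket frame [ -1.28  -0.09 140.35]
shift units [0.   0.01 1.11] turn units [-0.    0.   -0.01]
```

Call:
{"fn": "arm_command", "kwargs": {
  "steps": [0.01, 0, 0.2, 0, 0, 0, 0, 0, 0, 0.2, 0, 0, 0, 0, 0, 0, 0.2, 0, 0, 0, 0, 0, 0, 0.15, 0, 0, 0, 0, 0, 0, 0.1, 0, 0, 0, 0, 0, 0, 0.1, 0, 0, 0, 0, 0, 0, 0.05, 0, 0, 0, 0, 0, 0, 0.03, 0, 0, 0, 0, 0, 0, 0.02, 0, 0, 0, 0, 0, 0, 0.01, 0, 0, 0, 0, 0, 0, 0.01, 0, 0, 0, 0, 0, 0, 0.01, 0, 0, 0, 0, 0, 0, 0, 0, 0, 0, 0]
}}

```text
time: 38.98
tcp_pos: [663.9, -92.3, 75.4]
tcp_rot: [2.16, 2.281, -0.0]
force: [-0.3, -0.3, -1.4]
gripper_width: 0.339
```

Call:
{"fn": "arm_command", "kwargs": {
  "steps": [0, 0, 0.01, 0, 0, 0, 0, 0, 0, 0, 0, 0, 0, 0]
}}

```text
time: 39.22
tcp_pos: [663.9, -92.4, 74.8]
tcp_rot: [-2.16, -2.281, 0.0]
force: [-0.2, 0.6, -1.8]
gripper_width: 0.337
```

Call:
{"fn": "arm_command", "kwargs": {
  "steps": [0, 0, 0.01, 0, 0, 0, 0, 0, 0, 0, 0, 0, 0, 0]
}}

```text
time: 39.48
tcp_pos: [664.0, -92.4, 74.3]
tcp_rot: [2.16, 2.281, 0.0]
force: [0.1, 0.1, -2.2]
gripper_width: 0.339
```

Call:
{"fn": "arm_command", "kwargs": {
  "steps": [0, 0, 0.01, 0, 0, 0, 0, 0, 0, 0, 0, 0, 0, 0]
}}

```text
time: 39.72
tcp_pos: [664.0, -92.4, 74.3]
tcp_rot: [2.16, 2.281, -0.0]
force: [-1.7, -0.4, 3.2]
gripper_width: 0.34
```

Seated. Now I release, rise, back away and check.

Call:
{"fn": "arm_command", "kwargs": {
  "steps": [0, 0, 0, 0, 0, 0, 42, 0, 0, 0, 0, 0, 0, 60, 0, 0, 0, 0, 0, 0, 100, 0, 0, 0, 0, 0, 0, 100, 0, 0, 0, 0, 0, 0, 100, 0, 0, -0.1, 0, 0, 0, 100, 0, 0, -0.3, 0, 0, 0, 100, 0, 0, -0.4, 0, 0, 0, 100, 0, 0, -0.4, 0, 0, 0, 100, 0, 0, -0.5, 0, 0, 0, 100, 0, 0, -0.4, 0, 0, 0, 100, 0, 0, 0, 0, 0, 0, 100]
}}

```text
time: 41.22
tcp_pos: [665.6, -92.8, 203.7]
tcp_rot: [2.156, 2.277, 0.005]
force: [-0.5, 0.6, -0.2]
gripper_width: 0.996
```

Call:
{"fn": "arm_command", "kwargs": {
  "steps": [-0.4, -0.3, -0.2, 0, 0, 0, 100, -0.4, -0.3, -0.2, 0, 0, 0, 100, -0.4, -0.3, 0, 0, 0, 0, 100, -0.4, -0.3, 0, 0, 0, 0, 100, -0.4, -0.3, 0, 0, 0, 0, 100, -0.4, -0.3, 0, 0, 0, 0, 100, 0, 0, 0, 0, 0, 0, 100, 0, 0, 0, 0, 0, 0, 100]
}}

```text
time: 42.22
tcp_pos: [564.0, -241.4, 223.1]
tcp_rot: [-2.159, -2.281, -0.0]
force: [-0.4, 0.7, -0.2]
gripper_width: 1.0
```

```bash
python3 - <<'E'
from h import *
st()
for n,z,c in (('d',122,(652,146)),('a',130,(656,66)),('c',118,(660,-13)),('b',108,(665,-92))): print(n,end=' '); look('top',z,c,'t_'+n)
P=np.load('t_b.npz')['P']
for n,z,c in (('d',122,(652,146)),('a',130,(656,66)),('c',118,(660,-13)),('b',108,(665,-92))):
    q=P[~np.isnan(P[...,2])]; w=q[(abs(q[:,2]-z)<4)&(abs(q[:,0]-c[0])<14)&(abs(q[:,1]-c[1])<24)]
    k=np.linalg.lstsq(np.c_[w[:,:2]-c,np.ones(len(w))],w[:,2],rcond=None)[0]; print(n,'top z',k[2],'tilt deg',np.degrees(k[:2]))
im,_=r.grab_frame('scene'); cv2.imwrite('pics/fs.png',im)
t=np.load('t_b.npz')['im']; cv2.imwrite('pics/ft.png',cv2.resize(t[110:310,180:440],None,fx=3,fy=3))
E
```

```text
t 42.225 tcp [ 564.   -241.37  223.13] rot [-2.16 -2.28 -0.  ] F [-0.42  0.67 -0.21] w 93.9645979043708 q6 -0.6439566218805084
d top 122 339 ((652.6458740234375, 145.92845153808594), (33.09295654296875, 52.00901794433594), 3.8120014667510986)
a top 130 470 ((656.5404052734375, 66.16338348388672), (35.240379333496094, 57.15634536743164), 1.7270545959472656)
c top 118 434 ((660.6096801757812, -12.887443542480469), (38.59153747558594, 59.55329132080078), 1.9745159149169922)
b top 108 327 ((664.8615112304688, -92.8548583984375), (30.629682540893555, 49.28541564941406), 1.482361078262329)
d top z 122.11726155889592 tilt deg [ 1.66 -0.47]
a top z 130.0188668777059 tilt deg [0.74 0.27]
c top z 118.26498410567892 tilt deg [0.3  1.04]
b top z 107.74968221999163 tilt deg [ 1.53 -1.08]
```

View pics/fs.png

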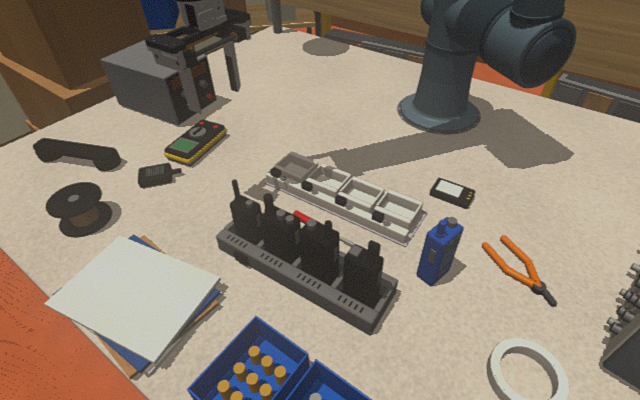

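View pics/ft.png

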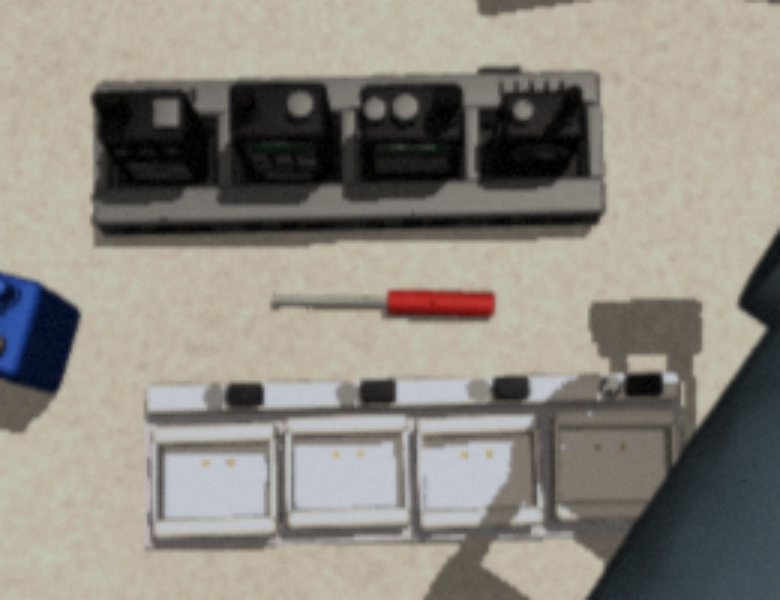

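Both views show all four radios upright in the gang in the order d, a, c, b (top crop about (150,130), (280,130), (410,130), (530,130)). The single chargers are empty and the gripper is clear.

```bash
python3 -c "
from station import r
print(r.hand_in())"
```

```text
the job is handed in; nothing more can be done
None
```

All four radios are in the gang charger in their original order, left to right d, a, c, b. I lowered each one slowly until its weight came off the wrist, then released it. I handed in at about 42 s of the 104 s allowed.

- **Seating:** top-camera depth put the body tops at 122.1, 130.0, 118.3 and 107.7 mm, against an expected 122, 130, 118 and 108. Each was set down at the same tool height it was picked at, within 0.1 mm.
- **Upright:** fitted tilts of the tops were 1.7° or less, which I put down to noise from knobs and aerials. The scene view also showed all four standing upright.
- **Forces:** the largest wrist force at the end of any move was about 4 N.

Two things did not go cleanly:
- **Refused calls:** two move calls were rejected because I miscounted the numbers; nothing moved in either.
- **Camera disagreement:** the top and wrist cameras differed by about 1–3 mm in x. I corrected for it using the gripped radio as the reference.

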